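Press the label holder behind the shelf lip

TASK

Take the wider of the two grey label holders out of the wooden stand and push it down behind the aluminium lip along the front edge of the low parts shelf, upright, label still facing out, centred in front of the taller of the two boxes. Push it fully home against the sprung strip at the bottom of the slot, and finish while still holding it pressed home: do not let go or ease off. Leave everything else where it is.

Things in the scene. Friction and masses are not known exactly. Their poses are not given: they have to be found in the camera images.
- wide_holder: Wanted label holder: rigid grey plate 76 mm wide (y), 72 tall (z), 40-85 g, standing in a slot of the stand. Origin: middle of the tongue's bottom edge, z up. Tongue: z 0-22 mm, 5 mm thick (x +-2.5). Body above: z 22-72 mm, 12 mm thick (x -8 to +4), white label on its front (-x). At first its shoulder (z = 22) rests on the stand. Pinch the upper body across its thickness.
- label_face (a point): Centre of the label on the front of the wide holder: (-8, 0, 47) mm in the holder's frame.
- narrow_holder: The other label holder, not wanted: same profile and height but only 46 mm wide; it stands in the other slot of the stand. Its origin and axes are as the wide one's.
- stand: Fixed wooden stand block, 70 x 180 x 30 mm (x, y, z), origin at the centre of its underside; two slots 7 mm wide along y, centred at y = -48 and +48 mm, 26 mm deep. Which holder is in which slot varies.
- shelf: Fixed low plywood shelf, 360 mm wide (y), x -9 to 250 mm, front to -x. Origin: on the bench below the slot's middle. Slot along y over the whole width, open upward, 10 mm wide (x +-5) between the aluminium lip (4 mm thick) and a wall behind; both flare at 45 degrees over the top 4 mm, to 18 mm wide. Lip top and board top at z = 100 mm.
- strip (a joint): Sprung steel strip, the slot's bottom over its whole width; value = how far it is pressed down (m). At 0 its top is 13 mm below the lip's top; it goes straight down 8 mm to a firm stop (holder's shoulder then 1 mm above the lip). Yields from about 3.6 N, about 11 N at the stop; the holder's weight alone does not move it; springs back.
- tall_box: Open plywood box, 120 x 100 x 100 mm (x, y, z), origin at the centre of its underside, loose on the shelf's board, square to the shelf, its front 110 mm behind the middle of the slot. The holder belongs centred in front of it (same y in the shelf's frame). Left or right bay varies.
- low_box: The other open plywood box, 120 x 100 x 50 mm, loose on the same board in the other bay, origin at the centre of its underside; leave it.
- sanding_block: Loose cork block 60 x 100 x 35 mm on the bench, origin at the centre of its underside; leave it.
- screwdriver: Loose screwdriver lying on the bench, about 200 mm long; leave it.
- glue_bottle: Standing bottle 60 mm across, 170 mm tall, origin under its centre; leave it.
- screw_jar: Standing glass jar 70 mm across, 90 mm tall, origin under its centre; leave it.
- pencil_tin: Standing steel tin 72 mm across, 90 mm tall with pencils up to 155 mm, origin under its centre; leave it.
Not all that is in view belongs to the job. What is shaped like the wide_holder but orange is not meant.

How it is judged:
On the way, in this order (a step that is already met when the one before it is completed fails the run):
1. the wide holder is lifted out of the stand (z of wide_holder in the frame of stand above 0.04 m), for 0.1 s.
2. its tongue is behind the lip, in front of the taller box (x of wide_holder in the frame of shelf between -0.005 and 0.005 m and y of wide_holder in the frame of tall_box between -0.025 and 0.025 m and z of wide_holder in the frame of shelf below 0.0945 m), for 0.1 s.
At the end, for the whole second after the job is handed in: Wide holder in the slot (5 mm), label out, upright (0.12 rad), square to the shelf (0.1 rad), centred on the tall box (20 mm), at rest, pressing the strip down more than 6 of its 8 mm with over 4 N, fingers still on it (over 2 N) (x of wide_holder in the frame of shelf between -0.005 and 0.005 m and y of wide_holder in the frame of tall_box between -0.02 and 0.02 m and z of wide_holder in the frame of shelf below 0.0825 m and value of joint strip above 0.006 m and x of label_face in the frame of shelf below 0 m and angle between wide_holder's own z axis and vertical below 0.12 rad and angle between the x axis of wide_holder and the x axis of shelf, either way round below 0.1 rad and contact force between wide_holder and shelf above 4 N and contact force between the fingers and wide_holder above 2 N and linear speed of wide_holder below 0.02 m/s); the arm keeps its last pose, push and grip.
It fails at once if the narrow holder moved more than 30 mm or tipped over (distance of narrow_holder from where it was at the start of the episode above 0.03 m or angle between narrow_holder's own z axis and vertical above 0.4 rad).
It fails at once if a box on the shelf moved more than 30 mm or tipped over (distance of any of tall_box, low_box from where it was at the start of the episode above 0.03 m or angle between any of tall_box, low_box's own z axis and vertical above 0.4 rad).
It fails at once if the bottle, jar or pencil tin moved more than 30 mm or tipped over (distance of any of glue_bottle, screw_jar, pencil_tin from where it was at the start of the episode above 0.03 m or angle between any of glue_bottle, screw_jar, pencil_tin's own z axis and vertical above 0.4 rad).
It fails at once if the sanding block or screwdriver moved more than 30 mm or tipped over (distance of any of sanding_block, screwdriver from where it was at the start of the episode above 0.03 m or angle between sanding_block's own z axis and vertical above 0.4 rad).
It also fails if it takes over 43 s, if anything falls off the work surface, if the arm or the gripper's body presses on something with over 40 N, if the wrist force passes 120 N, or if a joint passes its speed limit or range.

ROBOT

A 6-joint arm with a two-finger parallel gripper is mounted at the origin on the work surface. World frame = base frame: x ahead of the robot, y to its left, z up, the work surface at z = 0. Lengths are in m, angles in rad, forces in N, time in s.
With the tool pointing down it reaches from about 0.4 to 0.825 m from the base axis. Payload 7 kg.
Tool frame: the origin (TCP) lies on the centre line of the jaws, within the pads' length; the fingertips stand 8 mm ahead of it and the grasp point (between the pads) lies 11 mm behind it (tcp_to_tips is the z of the fingertips in the tool frame, in m); z points along the fingers, y is the line along which they close (so a half turn about z gives the same grasp; the last joint's range is limited). The gripper opens to 88 mm and grips with 3 to 60 N. Pads are 19 mm wide; open, the fingers measure 130 mm over their backs; the gripper's body (78 mm by 193 mm) begins 47 mm behind the grasp point.
Start: joints at [-1.015, 0.359, 0.012, 0, -1.224, -0.288], TCP at [0.179, -0.651, 0.235] pointing down, gripper open.
Joint ranges: [-3.07, 3.07], [-1.43, 2.12], [-1.02, 1.25], [-3.03, 1.67], [-3.05, -0], [-3.03, 3.03]. Speed limits (rad/s): [2.39, 2.39, 3.01, 3.14, 3.14, 3.14].

INTERFACE

Orientations are given as a rotation vector (axis times angle).
In Python, from station import * gives the robot as it stands.
- The arm moves only by the tool apply_moves, never from a script. Its argument "deltas" is a list of rows, each an object of numbers: "jaw": the finger opening in mm, from 0 to 87.6; "tx", "ty", "tz": the shift along the tool's x, y, z in units of 30 mm (1.0 is 30 mm); "twist": the turn about the tool's z in rad. A call has 1 to 12 rows; each row shifts and turns the commanded pose from where the row before left it, along the tool's axes as they then stand; what a row does not reach is not made up. A row lasts 1/12 s, in which the tool goes at most 41.7 mm and 7.16 degrees, less where a joint would pass 70% of its speed; a pose out of reach is approached as far as the arm can. A call is refused whole if a number of a shift passes 1 or a number of a turn 0.125, either way. A call with a gripper value outside its range is refused whole. The fingers move at their own pace and stop on an object; "squeeze" is the grip in N (left out, the last holds). Time passes only in rows, so rows that do not move let the fingers close. It gives the time, the measured TCP pose, the force, the opening and the grip force at its end, in the units of the state.
- read_state(): the state, without advancing time (a new reading comes with each control period).
- grab_frame(name): name is "scene" or "top"; returns a dict with "color" (384x512x3 uint8, red, green, blue), "mtx" (3x3 intrinsics, pixels), "rvec" (rotation vector, rad) and "tvec" (3), from world to camera coordinates, as OpenCV has them. Camera axes: x right, y down, z forward; pixel columns grow to the right and rows downward; lengths in m; the calibration is good to about 2 mm. A picture is of the moment at which its call begins. There is no depth.
- sign_off(): hands the job in; it is judged then, once.
Trained networks look in a picture, given as the dict that the camera call returned (one of the last four; its "shot" number tells which), for a name from the list of things; names that differ only in an ending like _2 or _b are one class to them, and where a whole thing is asked for, a point or a joint stands for the part that bears it (a point fixed in the world has none). Each returns a list of dicts, best first, with "p" (0 to 1); they miss things now and then, are a little off and sometimes report something else, mostly with a low value. They report only what shows in the picture. A call takes as long as a camera call. They do not tell look-alikes from the thing itself.
- search_frame(picture, thing): "at" ([column, row] in pixels, amid what is visible of it).
- mark_of(picture, thing): "at" ([column, row] in pixels: a listed point, or the origin of a listed thing).
The state is a dict: "t": time; "joints": joint angles; "joint_vel": joint speeds; "joint_efforts": joint torques, N m; "position": TCP position; "tcp_rot": TCP orientation; "force": force on the tool from outside, world axes, zero at the start; "wrist_torque": the same for the moment, N m; "opening": finger opening in m; "grip_force": force on a finger pad.
Only numpy, scipy, OpenCV 4.12 (cv2) and the standard library are available. Lean on these libraries where they do the work, as an engineer would, in place of code of your own. Each camera call takes 0.05 s, during which the arm holds its last target. There are 200 camera calls.

## Working session

There is one attempt and no reset: what is moved stays moved. The work goes in short steps, Python scripts to look and compute and a tool call to move; the robot and the scene stay as the last step left them, time stands still between calls to the robot, and variables do not carry over. Pictures are saved under pics/ and viewed, at most 10 in all, crops included, and the job is handed in when it is done.

Besides the shell and the picture viewer there is one more tool, called after "Emit:" as name(argument=value, ...) on one line, values as JSON. apply_moves: Moves the arm, as the interface text tells. Its arguments: {"type":"object","properties":{"deltas":{"type":"array","items":{"type":"object","properties":{"jaw":{"type":"number"},"tx":{"type":"number"},"ty":{"type":"number"},"tz":{"type":"number"},"twist":{"type":"number"}}}},"squeeze":{"type":"number"}},"required":["deltas"]}

```bash
mkdir -p pics; cat > h.py <<'E'
from station import *
import numpy as np, cv2
def shot(n):
    return grab_frame(n)
def save(f,name,roi=None,s=1):
    im=f["color"][:,:,::-1]
    if roi: x0,y0,x1,y1=roi; im=im[y0:y1,x0:x1]
    cv2.imwrite("pics/"+name,cv2.resize(np.ascontiguousarray(im),None,fx=s,fy=s,interpolation=cv2.INTER_CUBIC))
def ray(f,uv):
    R=cv2.Rodrigues(np.array(f["rvec"],float))[0]; t=np.array(f["tvec"],float).ravel()
    d=R.T@np.linalg.inv(np.array(f["mtx"]))@np.array([uv[0],uv[1],1.]); return -R.T@t,d
def atz(f,uv,z):
    c,d=ray(f,uv); return c+d*(z-c[2])/d[2]
def proj(f,P):
    return cv2.projectPoints(np.array(P,float).reshape(-1,3),np.array(f["rvec"],float),np.array(f["tvec"],float),np.array(f["mtx"]),None)[0].reshape(-1,2)
def tri(fa,ua,fb,ub):
    a,d=ray(fa,ua);b,e=ray(fb,ub);d/=np.linalg.norm(d);e/=np.linalg.norm(e)
    s=np.linalg.lstsq(np.c_[d,-e],b-a,rcond=None)[0];p,q=a+s[0]*d,b+s[1]*e
    return (p+q)/2,np.linalg.norm(p-q)
E
python3 - <<'E'
from h import *
np.set_printoptions(precision=4,suppress=True)
a=shot("top");b=shot("scene")
canvas=[a,b]
save(a,"top0.png",s=1.5);save(b,"scene0.png",s=1.5)
for f in (a,b):
    R=cv2.Rodrigues(np.array(f["rvec"]))[0];print("cam",-R.T@np.array(f["tvec"]).ravel(),R[2])
for n in ["wide_holder","narrow_holder","label_face","stand","shelf","tall_box","low_box"]:
    for nm,f in (("top",a),("scene",b)):
        print(n,nm,[(np.round(m["at"],1).tolist(),round(m["p"],2)) for m in mark_of(f,n)][:3],[(np.round(m["at"],1).tolist(),round(m["p"],2)) for m in search_frame(f,n)][:3])
print(read_state())
E
```

```text
cam [0.3714 0.0773 1.6427] [ 0.0933 -0.0048 -0.9956]
cam [1.1791 0.4876 0.8098] [-0.6203 -0.3896 -0.6807]
wide_holder top [([127.1, 222.0], 0.95), ([176.4, 215.7], 0.51)] [([135.9, 221.5], 0.77), ([182.7, 258.7], 0.58)]
wide_holder scene [([351.3, 230.4], 0.95), ([194.1, 191.4], 0.73), ([356.1, 205.5], 0.6)] [([395.4, 244.8], 0.72), ([355.9, 218.8], 0.69), ([363.5, 200.0], 0.65)]
narrow_holder top [([204.2, 219.7], 0.59)] [([202.0, 220.4], 0.59), ([326.7, 171.4], 0.45)]
narrow_holder scene [([324.2, 216.7], 0.63)] [([327.3, 205.0], 0.68)]
label_face top [([179.0, 260.2], 0.66), ([137.0, 215.2], 0.6)] [([132.4, 219.6], 0.95), ([179.2, 256.4], 0.71), ([173.4, 215.6], 0.66)]
label_face scene [([394.5, 246.5], 0.85), ([352.3, 215.9], 0.78)] [([352.6, 220.8], 0.93), ([398.0, 245.5], 0.65), ([362.6, 199.9], 0.63)]
stand top [([188.6, 216.9], 0.75), ([185.8, 165.0], 0.25)] [([192.9, 216.0], 0.98)]
stand scene [([352.3, 218.7], 0.7), ([336.4, 221.7], 0.56)] [([339.2, 217.4], 0.64)]
shelf top [([326.2, 174.5], 0.9)] [([328.5, 150.7], 0.93)]
shelf scene [([198.8, 194.0], 0.96)] [([187.9, 226.8], 0.94)]
tall_box top [([299.3, 121.4], 0.76)] [([303.1, 117.3], 0.74)]
tall_box scene [([181.6, 215.9], 0.85)] [([175.4, 205.7], 0.97)]
low_box top [([359.8, 124.1], 0.89)] [([363.1, 120.3], 0.76)]
low_box scene [([132.2, 185.5], 0.84)] [([129.8, 183.1], 0.71)]
{'t': 1.5, 'joints': array([-1.0149,  0.3586,  0.0119,  0.    , -1.2241, -0.2881]), 'joint_vel': array([ 0.0007,  0.0008,  0.0001, -0.0007, -0.0006,  0.0006]), 'joint_efforts': array([ -0.0009, -58.2381,  29.328 ,   7.0023,   0.0123,  -0.    ]), 'position': array([ 0.1785, -0.6509,  0.2346]), 'tcp_rot': array([ 0.4194, -3.1134, -0.    ]), 'force': array([-0.3948,  0.4855,  0.7676]), 'wrist_torque': array([-0.0436, -0.0088, -0.0605]), 'grip_force': 0.0, 'opening': 0.08772929546300604}
```

View pics/top0.png

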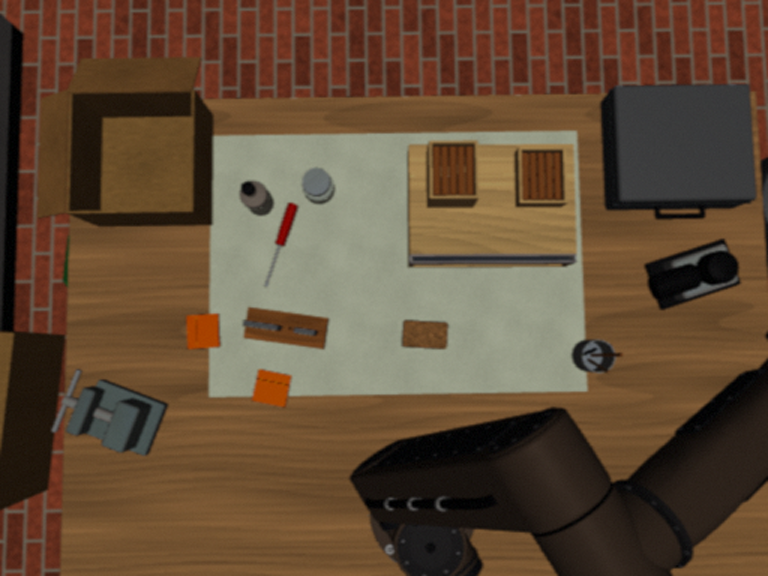

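View pics/scene0.png

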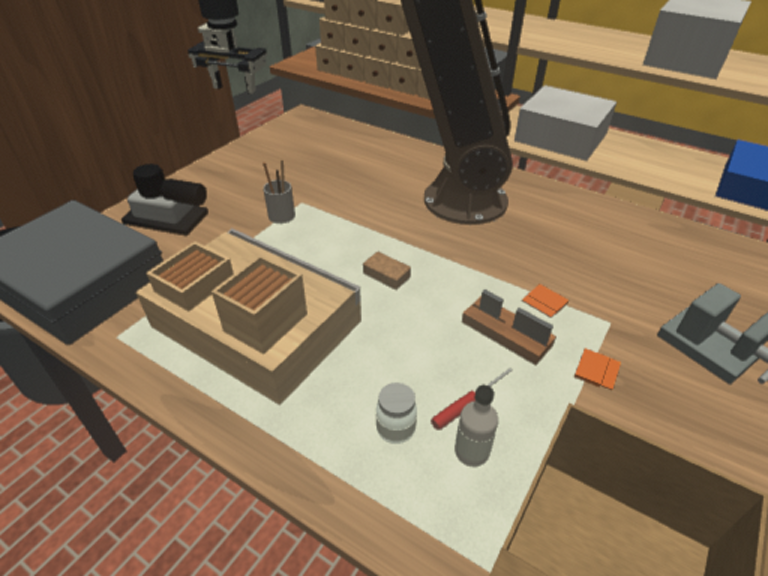

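```bash
python3 - <<'E'
from h import *
np.set_printoptions(precision=4,suppress=True)
a=shot("top");b=shot("scene")
A=cv2.resize(np.ascontiguousarray(a["color"][195:245,150:230,::-1]),(640,400),interpolation=cv2.INTER_CUBIC)
cv2.imwrite("pics/t1.png",A)
save(b,"s1.png",(295,180,415,260),6)
c=lambda u,v:(150+u/8,195+v/8)
print("shelf mark",atz(a,(326.2,174.5),0)[:2],tri(a,(326.2,174.5),b,(198.8,194)))
print("tall",atz(a,(299.3,121.4),.1),atz(b,(181.6,215.9),.1))
print("low",atz(a,(359.8,124.1),.1),atz(b,(132.2,185.5),.1))
print("lip ends top",[atz(a,(u/1.5,v/1.5),.1) for u,v in((409,261),(575,260))])
print("lip ends scene",[atz(b,(u/1.5,v/1.5),.1) for u,v in((231,233),(359,290))])
E
```

```text
shelf mark [ 0.5564 -0.1648] (array([ 0.5509, -0.1572,  0.0013]), np.float64(0.017994434663250757))
tall [ 0.7202 -0.0674  0.1   ] [ 0.7203 -0.0534  0.1   ]
low [ 0.7085 -0.2641  0.1   ] [ 0.7051 -0.2662  0.1   ]
lip ends top [array([0.5492, 0.0223, 0.1   ]), array([ 0.5463, -0.3344,  0.1   ])]
lip ends scene [array([ 0.5569, -0.3218,  0.1   ]), array([0.556 , 0.0287, 0.1   ])]
```

View pics/t1.png

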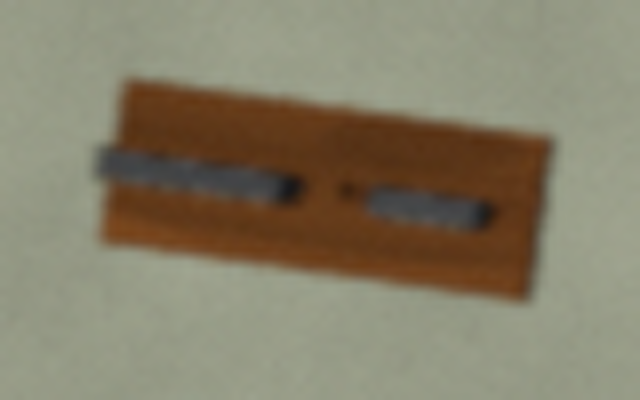

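View pics/s1.png

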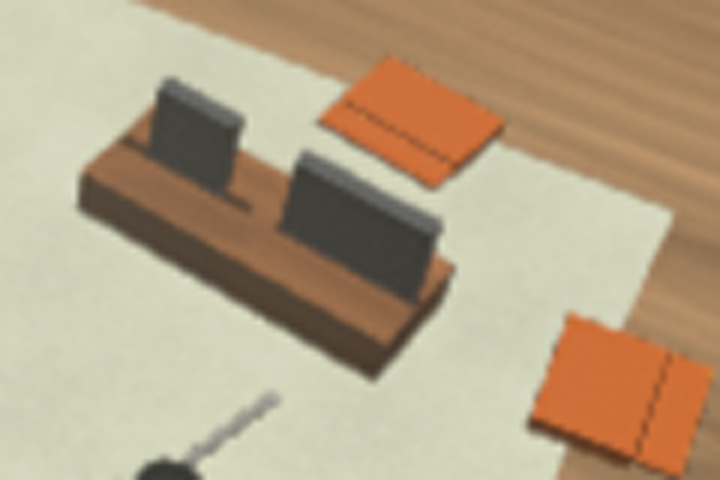

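Wide holder: top view px ~(175,217), scene px ~(356,218), grey, 76 mm. The narrow one is scene (327,205). The orange plates lying at scene (363,200) and (398,245) are decoys. The scene camera, on the +x side, sees the unlabelled back, so the label faces -x, towards the robot.

```bash
python3 - <<'E'
from h import *
np.set_printoptions(precision=4,suppress=True)
a=shot("top");b=shot("scene")
c=lambda u,v:(150+u/8,195+v/8); s=lambda u,v:(295+u/6,180+v/6)
C=np.array([atz(a,c(*p),.03) for p in((125,80),(552,138),(530,300),(103,242))]);print(C,C.mean(0))
L=(C[0]+C[3])/2;Rr=(C[1]+C[2])/2;d=L-Rr;print("stand yaw",np.arctan2(-d[0],d[1]),np.linalg.norm(d))
H=np.array([atz(a,c(*p),.08) for p in((97,148),(280,172),(278,200),(100,178))]);print("hold top",H,H.mean(0))
H2=np.array([atz(b,s(*p),.08) for p in((301,162),(310,150),(441,220),(437,234))]);print("hold scene",H2,H2.mean(0))
d=H2[2]-H2[1];print(np.arctan2(-d[0],d[1]),np.linalg.norm(d))
S2=np.array([atz(b,s(*p),.03) for p in((80,178),(375,348),(455,268))]);print("stand scene corners",S2)
# predicted holder from stand
yaw=np.arctan2(-(L-Rr)[0],(L-Rr)[1]);ct=C.mean(0);print("pred holder",ct[:2]+.048*np.array([-np.sin(yaw),np.cos(yaw)]))
# enlarged shelf lip crops
A=a["color"][80:185,260:395,::-1];cv2.imwrite("pics/t2.png",cv2.resize(np.ascontiguousarray(A),None,fx=5.5,fy=5.5,interpolation=cv2.INTER_CUBIC))
B=b["color"][145:270,85:250,::-1];cv2.imwrite("pics/s2.png",cv2.resize(np.ascontiguousarray(B),None,fx=4.5,fy=4.5,interpolation=cv2.INTER_CUBIC))
E
```

```text
[[0.458  0.3795 0.03  ]
 [0.4312 0.2013 0.03  ]
 [0.3641 0.2109 0.03  ]
 [0.3907 0.3884 0.03  ]] [0.411 0.295 0.03 ]
stand yaw -0.14907404853295356 0.17985988746667728
hold top [[0.428  0.3813 0.08  ]
 [0.4173 0.3074 0.08  ]
 [0.406  0.3082 0.08  ]
 [0.4159 0.3801 0.08  ]] [0.4168 0.3443 0.08  ]
hold scene [[0.417  0.3128 0.08  ]
 [0.4066 0.3133 0.08  ]
 [0.4176 0.3846 0.08  ]
 [0.4275 0.3861 0.08  ]] [0.4172 0.3492 0.08  ]
-0.1526178473706769 0.07211356354871923
stand scene corners [[0.439  0.2082 0.03  ]
 [0.4654 0.38   0.03  ]
 [0.3937 0.3949 0.03  ]]
pred holder [0.4182 0.3425]
```

View pics/t2.png

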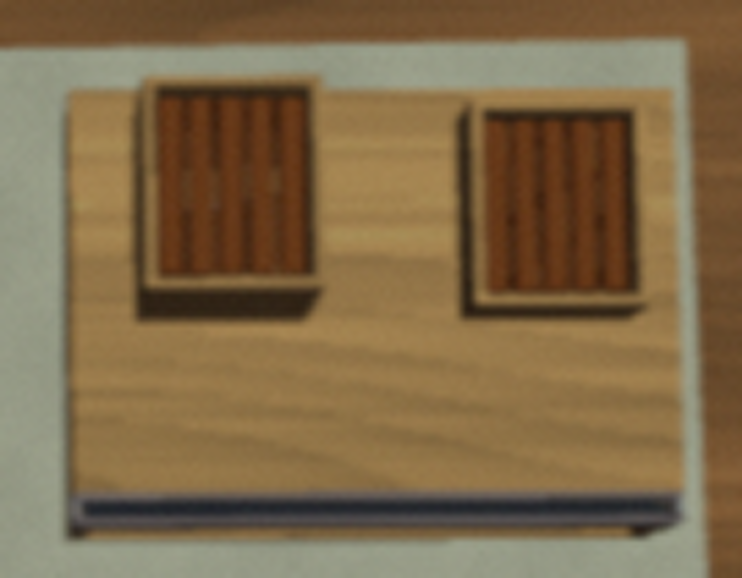

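View pics/s2.png

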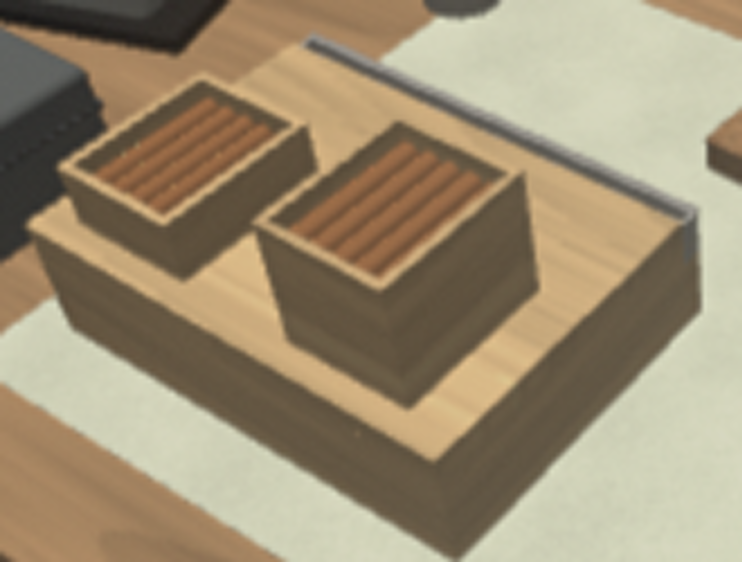

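Emit:
apply_moves(deltas=[{"twist":-0.125,"jaw":60},{"twist":-0.125},{"twist":-0.125},{"twist":-0.125},{"twist":-0.125},{"twist":-0.125},{"twist":-0.125},{"twist":-0.125},{"twist":-0.125},{"twist":-0.028}])

```text
validation failed for argument at $.de...
```

Emit:
apply_moves(deltas=[{"tx":-1,"ty":-0.45},{"tx":-1,"ty":-0.45},{"tx":-1,"ty":-0.45},{"tx":-1,"ty":-0.45},{"tx":-1,"ty":-0.45},{"tx":-1,"ty":-0.45},{"tx":-1,"ty":-0.45},{"tx":-1,"ty":-0.45},{"tx":-1,"ty":-0.45}])

```text
validation failed for argument at $.de...
```

Emit:
apply_moves(deltas=[{"tx":-1,"ty":-0.45},{"tx":-1,"ty":-0.45},{"tx":-1,"ty":-0.45},{"tx":-1,"ty":-0.45},{"tx":-1,"ty":-0.45},{"tx":-1,"ty":-0.45},{"tx":-1,"ty":-0.45},{"tx":-1,"ty":-0.45},{"tx":-1,"ty":-0.45}])

```text
validation failed for argument at $.de...
```

Emit:
apply_moves(deltas=[{"tx":-1,"ty":0.32},{"tx":-1,"ty":0.32},{"tx":-1,"ty":0.32},{"tx":-1,"ty":0.32},{"tx":-1,"ty":0.32},{"tx":-1,"ty":0.32},{"tx":-1,"ty":0.32},{"tx":-1,"ty":0.32},{"tx":-1,"ty":0.32},{"tx":-1,"ty":0.32},{"tx":-1,"ty":0.32},{"tx":-1,"ty":0.32}])

```text
validation failed for argument at $.de...
```

Emit:
apply_moves(deltas=[{"tx":0,"ty":0,"tz":0,"twist":-0.125,"jaw":70},{"tx":0,"ty":0,"tz":0,"twist":-0.125,"jaw":70},{"tx":0,"ty":0,"tz":0,"twist":-0.125,"jaw":70},{"tx":0,"ty":0,"tz":0,"twist":-0.125,"jaw":70},{"tx":0,"ty":0,"tz":0,"twist":-0.125,"jaw":70},{"tx":0,"ty":0,"tz":0,"twist":-0.125,"jaw":70},{"tx":0,"ty":0,"tz":0,"twist":-0.125,"jaw":70},{"tx":0,"ty":0,"tz":0,"twist":-0.125,"jaw":70},{"tx":0,"ty":0,"tz":0,"twist":-0.125,"jaw":70},{"tx":0,"ty":0,"tz":0,"twist":-0.028,"jaw":70}])

```text
t: 2.53
position: [0.1786, -0.6509, 0.2346]
tcp_rot: [-2.058, 2.374, -0.0]
force: [0.0, -0.0, 0.6]
opening: 0.0703
grip_force: 0.0
```

Emit:
apply_moves(deltas=[{"tx":-1,"ty":-0.45,"tz":0,"twist":0,"jaw":70},{"tx":-1,"ty":-0.45,"tz":0,"twist":0,"jaw":70},{"tx":-1,"ty":-0.45,"tz":0,"twist":0,"jaw":70},{"tx":-1,"ty":-0.45,"tz":0,"twist":0,"jaw":70},{"tx":-1,"ty":-0.45,"tz":0,"twist":0,"jaw":70},{"tx":-1,"ty":-0.45,"tz":0,"twist":0,"jaw":70},{"tx":-1,"ty":-0.45,"tz":0,"twist":0,"jaw":70},{"tx":-1,"ty":-0.45,"tz":0,"twist":0,"jaw":70},{"tx":-1,"ty":-0.45,"tz":0,"twist":0,"jaw":70}])

```text
t: 3.28
position: [0.3397, -0.4007, 0.2348]
tcp_rot: [-2.049, 2.382, -0.001]
force: [1.4, 0.6, -0.1]
opening: 0.0701
grip_force: 0.0
```

Emit:
apply_moves(deltas=[{"tx":-1,"ty":-0.45,"tz":0,"twist":0,"jaw":70},{"tx":-1,"ty":-0.45,"tz":0,"twist":0,"jaw":70},{"tx":-1,"ty":-0.45,"tz":0,"twist":0,"jaw":70},{"tx":-1,"ty":-0.45,"tz":0,"twist":0,"jaw":70},{"tx":-1,"ty":-0.45,"tz":0,"twist":0,"jaw":70},{"tx":-1,"ty":-0.45,"tz":0,"twist":0,"jaw":70},{"tx":-1,"ty":-0.45,"tz":0,"twist":0,"jaw":70},{"tx":-1,"ty":-0.45,"tz":0,"twist":0,"jaw":70},{"tx":-1,"ty":-0.45,"tz":0,"twist":0,"jaw":70}])

```text
t: 4.03
position: [0.5002, -0.1517, 0.235]
tcp_rot: [-2.049, 2.381, -0.001]
force: [0.7, -0.7, -0.5]
opening: 0.0702
grip_force: 0.0
```

Emit:
apply_moves(deltas=[{"tx":-1,"ty":0.32,"tz":0,"twist":0,"jaw":70},{"tx":-1,"ty":0.32,"tz":0,"twist":0,"jaw":70},{"tx":-1,"ty":0.32,"tz":0,"twist":0,"jaw":70},{"tx":-1,"ty":0.32,"tz":0,"twist":0,"jaw":70},{"tx":-1,"ty":0.32,"tz":0,"twist":0,"jaw":70},{"tx":-1,"ty":0.32,"tz":0,"twist":0,"jaw":70},{"tx":-1,"ty":0.32,"tz":0,"twist":0,"jaw":70},{"tx":-1,"ty":0.32,"tz":0,"twist":0,"jaw":70},{"tx":-1,"ty":0.32,"tz":0,"twist":0,"jaw":70},{"tx":-1,"ty":0.32,"tz":0,"twist":0,"jaw":70},{"tx":-1,"ty":0.32,"tz":0,"twist":0,"jaw":70}])

```text
t: 4.95
position: [0.4439, 0.1903, 0.235]
tcp_rot: [-2.048, 2.381, 0.0]
force: [1.3, 0.2, -0.1]
opening: 0.0701
grip_force: 0.0
```

Emit:
apply_moves(deltas=[{"tx":-1,"ty":0.34,"tz":0,"twist":0,"jaw":70},{"tx":-1,"ty":0.34,"tz":0,"twist":0,"jaw":70},{"tx":-1,"ty":0.34,"tz":0,"twist":0,"jaw":70},{"tx":-1,"ty":0.34,"tz":0,"twist":0,"jaw":70},{"tx":-0.95,"ty":0.3,"tz":0,"twist":0,"jaw":70},{"tx":0,"ty":0,"tz":1,"twist":0,"jaw":70},{"tx":0,"ty":0,"tz":1,"twist":0,"jaw":70},{"tx":0,"ty":0,"tz":0,"twist":0,"jaw":70}])

```text
t: 5.62
position: [0.4149, 0.3411, 0.1693]
tcp_rot: [2.043, -2.375, 0.002]
force: [-0.7, -1.1, -1.0]
opening: 0.0697
grip_force: 0.0
```

```bash
python3 - <<'E'
from h import *
b=shot("scene");s=read_state();print(s["position"],s["tcp_rot"])
P=s["position"].copy();P[2]-=.008
print(proj(b,P))
save(b,"s3.png",(280,130,410,250),5)
E
```

```text
[0.41612737 0.3416329  0.17228313] [ 2.04522033e+00 -2.37716840e+00  2.36933956e-03]
[[360.42998581 189.18805394]]
```

View pics/s3.png

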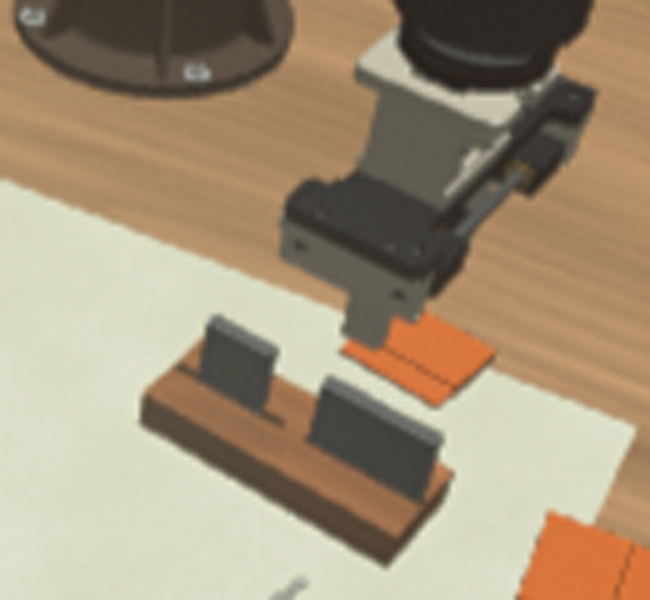

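Emit:
apply_moves(deltas=[{"tx":-0.15,"ty":0,"tz":0.8,"twist":0,"jaw":70},{"tx":0,"ty":0,"tz":0.8,"twist":0,"jaw":70},{"tx":0,"ty":0,"tz":0.8,"twist":0,"jaw":70},{"tx":0,"ty":0,"tz":0.8,"twist":0,"jaw":70},{"tx":0,"ty":0,"tz":0.6,"twist":0,"jaw":70},{"tx":0,"ty":0,"tz":0,"twist":0,"jaw":70},{"tx":0,"ty":0,"tz":0,"twist":0,"jaw":70}])

```text
t: 6.25
position: [0.4188, 0.3478, 0.0618]
tcp_rot: [-2.049, 2.381, -0.001]
force: [-0.1, -0.1, 1.6]
opening: 0.0702
grip_force: 0.0
```

Close slowly, then see where the fingers stop.

Emit:
apply_moves(deltas=[{"tx":0,"ty":0,"tz":0,"twist":0,"jaw":30},{"tx":0,"ty":0,"tz":0,"twist":0,"jaw":20},{"tx":0,"ty":0,"tz":0,"twist":0,"jaw":14},{"tx":0,"ty":0,"tz":0,"twist":0,"jaw":4},{"tx":0,"ty":0,"tz":0,"twist":0,"jaw":4},{"tx":0,"ty":0,"tz":0,"twist":0,"jaw":4},{"tx":0,"ty":0,"tz":0,"twist":0,"jaw":4},{"tx":0,"ty":0,"tz":0,"twist":0,"jaw":4}], squeeze=25)

```text
t: 6.92
position: [0.418, 0.3475, 0.0606]
tcp_rot: [2.049, -2.382, 0.0]
force: [-0.1, -0.4, -0.4]
opening: 0.0223
grip_force: 0.0
```

Emit:
apply_moves(deltas=[{"tx":0,"ty":0,"tz":0,"twist":0,"jaw":4},{"tx":0,"ty":0,"tz":0,"twist":0,"jaw":4},{"tx":0,"ty":0,"tz":0,"twist":0,"jaw":4},{"tx":0,"ty":0,"tz":0,"twist":0,"jaw":4},{"tx":0,"ty":0,"tz":0,"twist":0,"jaw":4},{"tx":0,"ty":0,"tz":0,"twist":0,"jaw":4}], squeeze=40)

```text
t: 7.42
position: [0.4181, 0.3475, 0.0605]
tcp_rot: [2.049, -2.382, 0.0]
force: [0.2, -0.4, -1.0]
opening: 0.0118
grip_force: 40.0
```

Emit:
apply_moves(deltas=[{"tx":0,"ty":0,"tz":-0.3,"twist":0,"jaw":4},{"tx":0,"ty":0,"tz":-0.5,"twist":0,"jaw":4},{"tx":0,"ty":0,"tz":-0.7,"twist":0,"jaw":4},{"tx":0,"ty":0,"tz":-0.8,"twist":0,"jaw":4},{"tx":0,"ty":0,"tz":-0.8,"twist":0,"jaw":4},{"tx":0,"ty":0,"tz":-0.8,"twist":0,"jaw":4},{"tx":0,"ty":0,"tz":-0.7,"twist":0,"jaw":4},{"tx":0,"ty":0,"tz":-0.4,"twist":0,"jaw":4},{"tx":0,"ty":0,"tz":0,"twist":0,"jaw":4},{"tx":0,"ty":0,"tz":0,"twist":0,"jaw":4}])

```text
t: 8.25
position: [0.4181, 0.3477, 0.2115]
tcp_rot: [-2.047, 2.38, 0.001]
force: [0.5, -0.9, -1.0]
opening: 0.0118
grip_force: 40.0
```

```bash
python3 - <<'E'
from h import *
np.set_printoptions(precision=4,suppress=True)
a=shot("top");b=shot("scene");s=read_state();p=s["position"];print(p,s["opening"],s["grip_force"])
# expected holder: body centre at TCP; find via label/holder marks
for n in["wide_holder"]:
    for nm,f in(("top",a),("scene",b)): print(nm,[(m["at"],m["p"]) for m in mark_of(f,n)][:3])
print("pred origin px",proj(a,p-[0,0,.0525]),proj(b,p-[0,0,.0525]))
# shelf edges
cu=lambda u,v:(260+u/5.5,80+v/5.5)
print("rear edge",[atz(a,cu(*q),.1) for q in((78,496),(677,493))],"lip front",[atz(a,cu(*q),.1) for q in((75,528),(680,523))])
print("board back",[atz(a,cu(*q),.1) for q in((70,92),(674,90))])
print("tall top corners",[atz(a,cu(*q),.2) for q in((143,78),(321,77),(322,288),(140,290))])
cs=lambda u,v:(85+u/4.5,145+v/4.5)
print("tall top scene",[atz(b,cs(*q),.2) for q in((255,224),(398,122),(524,175),(383,290))])
print("low top",[atz(a,cu(*q),.15) for q in((470,98),(645,98),(644,305),(464,308))])
print("scene lip/back edge",[atz(b,cs(*q),.1) for q in((308,38),(692,212),(300,45),(680,218),(30,228),(435,462))])
E
```

```text
[0.4176 0.347  0.2099] 0.011294931815060204 39.99972581863403
top [([181.6, 251.2], 0.97), ([167.6, 213.7], 0.6), ([325.2, 174.9], 0.19)]
scene [([410.4, 249.3], 0.94), ([356.1, 206.4], 0.71)]
pred origin px [[168.4048 215.8826]] [[361.5716 192.0503]]
rear edge [array([0.5615, 0.0172, 0.1   ]), array([ 0.5583, -0.3341,  0.1   ])] lip front [array([0.5427, 0.0193, 0.1   ]), array([ 0.5406, -0.3352,  0.1   ])]
board back [array([0.8034, 0.0177, 0.1   ]), array([ 0.7997, -0.3417,  0.1   ])]
tall top corners [array([ 0.7828, -0.0192,  0.2   ]), array([ 0.782 , -0.1183,  0.2   ]), array([ 0.6629, -0.1157,  0.2   ]), array([ 0.6632, -0.0152,  0.2   ])]
tall top scene [array([ 0.7839, -0.1126,  0.2   ]), array([ 0.6714, -0.1076,  0.2   ]), array([ 0.6679, -0.0118,  0.2   ]), array([ 0.7836, -0.0153,  0.2   ])]
low top [array([ 0.7827, -0.2105,  0.15  ]), array([ 0.7813, -0.3112,  0.15  ]), array([ 0.6606, -0.3061,  0.15  ]), array([ 0.6603, -0.2032,  0.15  ])]
scene lip/back edge [array([ 0.5501, -0.3311,  0.1   ]), array([0.5524, 0.0242, 0.1   ]), array([ 0.5598, -0.3297,  0.1   ]), array([0.5616, 0.0209, 0.1   ]), array([ 0.802 , -0.3319,  0.1   ]), array([0.8051, 0.0223, 0.1   ])]
```

Emit:
apply_moves(deltas=[{"tx":0,"ty":0,"tz":0,"twist":-0.07,"jaw":4},{"tx":0,"ty":0,"tz":0,"twist":-0.073,"jaw":4},{"tx":0.6,"ty":-0.2,"tz":0,"twist":0,"jaw":4},{"tx":1,"ty":-0.33,"tz":0,"twist":0,"jaw":4},{"tx":1,"ty":-0.33,"tz":0,"twist":0,"jaw":4},{"tx":1,"ty":-0.33,"tz":0,"twist":0,"jaw":4},{"tx":1,"ty":-0.33,"tz":0,"twist":0,"jaw":4},{"tx":1,"ty":-0.33,"tz":0,"twist":0,"jaw":4},{"tx":1,"ty":-0.33,"tz":0,"twist":0,"jaw":4},{"tx":1,"ty":-0.33,"tz":0,"twist":0,"jaw":4},{"tx":1,"ty":-0.33,"tz":0,"twist":0,"jaw":4}])

```text
t: 9.37
position: [0.5013, 0.0872, 0.2098]
tcp_rot: [2.213, -2.228, -0.001]
force: [1.3, -0.4, -0.7]
opening: 0.0117
grip_force: 40.0
```

Emit:
apply_moves(deltas=[{"tx":1,"ty":-0.33,"tz":0,"twist":0,"jaw":4},{"tx":1,"ty":-0.33,"tz":0,"twist":0,"jaw":4},{"tx":1,"ty":-0.33,"tz":0,"twist":0,"jaw":4},{"tx":1,"ty":-0.33,"tz":0,"twist":0,"jaw":4},{"tx":0.6,"ty":-0.2,"tz":0,"twist":0,"jaw":4},{"tx":0.4,"ty":-0.1,"tz":0,"twist":0,"jaw":4},{"tx":0,"ty":0,"tz":0,"twist":0,"jaw":4},{"tx":0,"ty":0,"tz":0,"twist":0,"jaw":4},{"tx":0,"ty":0,"tz":0,"twist":0,"jaw":4}])

```text
t: 10.12
position: [0.5487, -0.0609, 0.2102]
tcp_rot: [2.213, -2.229, -0.001]
force: [0.1, 0.0, -1.1]
opening: 0.0118
grip_force: 40.0
```

Emit:
apply_moves(deltas=[{"tx":0.07,"ty":-0.13,"tz":0.6,"twist":0,"jaw":4},{"tx":0,"ty":0,"tz":0.6,"twist":0,"jaw":4},{"tx":0,"ty":0,"tz":0.4,"twist":0,"jaw":4},{"tx":0,"ty":0,"tz":0,"twist":0,"jaw":4},{"tx":0,"ty":0,"tz":0,"twist":0,"jaw":4},{"tx":0,"ty":0,"tz":0,"twist":0,"jaw":4}])

```text
t: 10.62
position: [0.5534, -0.0629, 0.1635]
tcp_rot: [-2.215, 2.227, -0.001]
force: [0.5, 0.7, -0.8]
opening: 0.0116
grip_force: 40.0
```

```bash
python3 - <<'E'
from h import *
np.set_printoptions(precision=4,suppress=True)
b=shot("scene");s=read_state();p=s["position"];print(p,s["tcp_rot"],s["force"])
x0,y0,k=140,130,8
B=cv2.resize(np.ascontiguousarray(b["color"][y0:205,x0:240,::-1]),None,fx=k,fy=k,interpolation=cv2.INTER_CUBIC)
# holder corner overlays (predicted): back face x=+6 from body centre, tongue back +4.5
C=np.array([[6,-38,.0195e3],[6,38,19.5],[6,38,-30.5],[6,-38,-30.5],[4.5,38,-52.5],[4.5,-38,-52.5]])/1e3+p
for q in proj(b,C): print(((q-[x0,y0]+.5)*k).round(0));cv2.circle(B,tuple(int(v) for v in (q-[x0,y0]+.5)*k),3,(0,255,0),-1)
cv2.imwrite("pics/s4.png",B)
E
```

```text
[ 0.5535 -0.063   0.1637] [-2.214   2.2271 -0.0017] [-0.6906  0.2529 -0.1874]
[499. 222.]
[664. 292.]
[672. 398.]
[513. 328.]
[678. 440.]
[521. 370.]
```

View pics/s4.png

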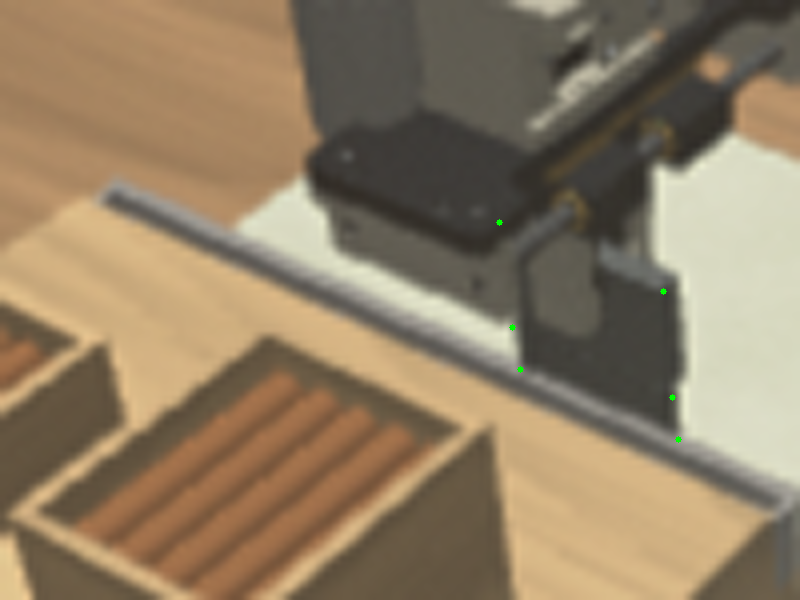

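```bash
python3 - <<'E'
from h import *
np.set_printoptions(precision=4,suppress=True)
b=shot("scene");a=shot("top");p=read_state()["position"];print(p)
g=cv2.cvtColor(b["color"],cv2.COLOR_RGB2GRAY).astype(float)
hsv=cv2.cvtColor(b["color"],cv2.COLOR_RGB2HSV)
for y in(-.30,-.25,-.2,-.16,0.0,.01):
    xs=np.arange(.53,.575,.0015);q=proj(b,np.c_[xs,np.full_like(xs,y),np.full_like(xs,.1)]).astype(np.float32)
    v=cv2.remap(g.astype(np.float32),q[:,0],q[:,1],cv2.INTER_LINEAR).ravel()
    print(y,v.astype(int))
ga=cv2.cvtColor(a["color"],cv2.COLOR_RGB2GRAY).astype(np.float32)
for y in(-.30,-.25,-.2,.0,.01):
    q=proj(a,np.c_[xs,np.full_like(xs,y),np.full_like(xs,.1)]).astype(np.float32)
    print("top",y,cv2.remap(ga,q[:,0],q[:,1],cv2.INTER_LINEAR).ravel().astype(int))
E
```

```text
[ 0.5535 -0.0632  0.1636]
-0.3 [148 149 149 149 149 149 149 149 150 151 150 147 137 124 111 100  93 101
 114 129 146 162 171 178 181 183 184 186 188 189]
-0.25 [214 214 215 215 214 211 207 200 189 176 163 153 141 126 112 100  93  98
 110 124 142 157 169 177 181 182 181 180 179 178]
-0.2 [178 195 209 217 216 214 210 205 193 181 167 155 145 131 116 103  95  99
 104 112 128 147 163 176 184 185 185 185 185 184]
-0.16 [173 196 212 217 217 216 214 207 197 185 171 158 149 138 124 111 101  95
  96 102 116 133 149 163 168 171 174 177 180 183]
0.0 [216 216 216 216 216 216 216 216 212 205 195 181 167 155 143 130 116 104
  95  99 107 117 130 146 159 170 174 178 181 184]
0.01 [215 216 216 216 216 217 217 216 213 205 196 181 168 157 146 133 119 104
 100 103 108 118 134 150 163 169 171 173 176 179]
top -0.3 [165 160 145 128 117 110  99  85  79  83  85  78  70  59  48  48  49  60
  75  91 107 119 126 132 132 132 134 136 139 142]
top -0.25 [164 160 151 134 119 108  97  88  80  84  89  80  69  59  49  45  50  58
  77  95 106 118 124 130 133 135 135 133 132 132]
top -0.2 [170 164 159 143 126 115 104  95  86  83  87  86  74  63  52  41  47  53
  69  86 101 114 123 129 134 136 137 137 136 136]
top 0.0 [118  88  58  39  22  22  23  25  29  30  30  30  31  32  32  33  34  35
  35  36  36  36  37  38  38  39  39  40  41  41]
top 0.01 [66 43 24 24 24 26 28 29 29 30 31 31 32 33 34 35 36 37 38 38 38 38 38 39
 39 39 39 41 42 42]
```

Emit:
apply_moves(deltas=[{"tx":0,"ty":0.03,"tz":0.1,"twist":0,"jaw":4},{"tx":0,"ty":0,"tz":0.15,"twist":0,"jaw":4},{"tx":0,"ty":0,"tz":0.15,"twist":0,"jaw":4},{"tx":0,"ty":0,"tz":0.15,"twist":0,"jaw":4},{"tx":0,"ty":0,"tz":0.15,"twist":0,"jaw":4},{"tx":0,"ty":0,"tz":0,"twist":0,"jaw":4},{"tx":0,"ty":0,"tz":0,"twist":0,"jaw":4}])

```text
t: 11.35
position: [0.5518, -0.0637, 0.1411]
tcp_rot: [2.213, -2.229, -0.001]
force: [0.3, 0.1, 0.4]
opening: 0.0116
grip_force: 40.0
```

Emit:
apply_moves(deltas=[{"tx":0,"ty":0,"tz":0.1,"twist":0,"jaw":4},{"tx":0,"ty":0,"tz":0.1,"twist":0,"jaw":4},{"tx":0,"ty":0,"tz":0,"twist":0,"jaw":4},{"tx":0,"ty":0,"tz":0,"twist":0,"jaw":4}])

```text
t: 11.68
position: [0.5525, -0.0635, 0.1361]
tcp_rot: [-2.214, 2.228, -0.001]
force: [-0.9, 0.9, 5.4]
opening: 0.0119
grip_force: 40.0
```

Emit:
apply_moves(deltas=[{"tx":0,"ty":0,"tz":0.08,"twist":0,"jaw":4},{"tx":0,"ty":0,"tz":0.07,"twist":0,"jaw":4},{"tx":0,"ty":0,"tz":0,"twist":0,"jaw":4},{"tx":0,"ty":0,"tz":0,"twist":0,"jaw":4}])

```text
t: 12.02
position: [0.5525, -0.0635, 0.1321]
tcp_rot: [-2.214, 2.228, -0.002]
force: [-0.6, 1.5, 9.0]
opening: 0.0119
grip_force: 40.0
```

Emit:
apply_moves(deltas=[{"tx":0,"ty":0,"tz":0.06,"twist":0,"jaw":4},{"tx":0,"ty":0,"tz":0.04,"twist":0,"jaw":4},{"tx":0,"ty":0,"tz":0,"twist":0,"jaw":4},{"tx":0,"ty":0,"tz":0,"twist":0,"jaw":4},{"tx":0,"ty":0,"tz":0,"twist":0,"jaw":4},{"tx":0,"ty":0,"tz":0,"twist":0,"jaw":4}])

```text
t: 12.52
position: [0.5528, -0.0635, 0.131]
tcp_rot: [-2.214, 2.227, -0.003]
force: [-7.5, 3.1, 23.8]
opening: 0.0115
grip_force: 40.0
```

```bash
python3 - <<'E'
from h import *
b=shot("scene");s=read_state();print(s["position"],s["force"],s["grip_force"],s["tcp_rot"])
save(b,"s5.png",(140,130,240,205),8)
E
```

```text
[ 0.5527578  -0.06348448  0.13103109] [-8.13878517  3.74453804 24.55081689] 40.045098066329956 [-2.21375     2.2267979  -0.00333112]
```

View pics/s5.png

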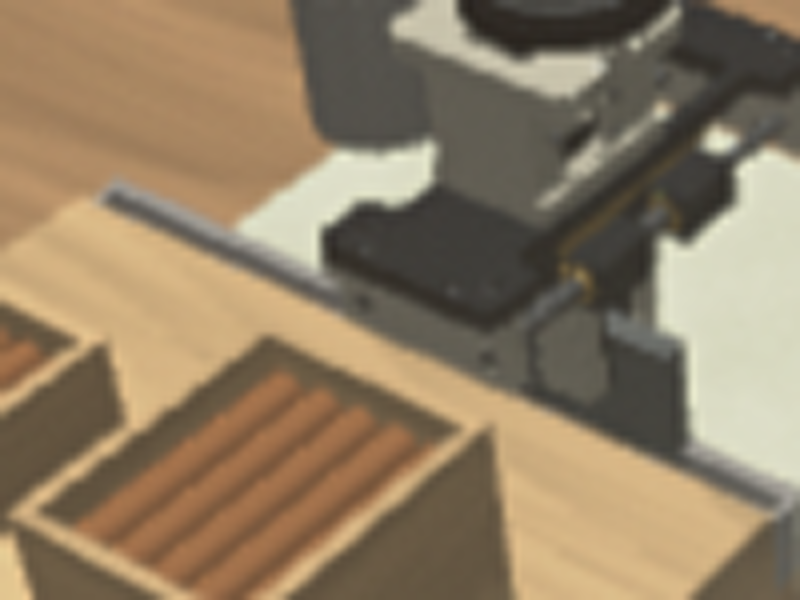

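The picture shows the holder down in the slot behind the lip, body at about (640,390), in front of the tall box. Its shoulder sits at the board level, so it is fully home and still held.

```bash
python3 -c "
from station import *
print(sign_off())"
```

```text
the job is handed in; nothing more can be done
None
```

The wide holder is seated behind the lip in front of the taller box, label out, pressed to the strip's stop at about 24 N and still gripped at 40 N. I handed the job in at about 12.6 s and no verdict came back.

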